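# Fit the splined gear on the gearbox shaft and hold it against its spring washer

### The arm

A 7-joint arm with a two-finger parallel gripper is mounted at the origin on the work surface. World frame = base frame: x ahead of the robot, y to its left, z up, the work surface at z = 0. Lengths are in m, angles in degrees, forces in N, time in s.
With the tool pointing down it reaches from about 0.425 to 0.875 m from the base axis. Payload 4.7 kg.
Tool frame: the origin (TCP) lies on the centre line of the jaws, within the pads' length; the fingertips stand 8 mm ahead of it and the grasp point (between the pads) lies 11 mm behind it; z points along the fingers, y is the direction in which the jaws open and shut (so a half turn about z gives the same grasp; the last joint's range is limited). The gripper opens to 87 mm and grips with 3 to 60 N. Pads are 19 mm wide; open, the fingers measure 117 mm over their backs; the gripper's body (75 mm by 190 mm) begins 51 mm behind the grasp point.
Start: joints at [65.495, 18.392, -4.016, 83.108, 1.295, 78.541, -3.26], TCP at [0.278, -0.588, 0.231] pointing down, gripper open.
Joint ranges: [-163.93, 163.93], [-17.29, 119.83], [-79.2, 71.16], [3.27, 140.29], [-89.18, 269.18], [5.43, 117.66], [-154.24, 154.24]. Speed limits (degrees/s): [147.25, 147.25, 180, 180, 180, 180, 180].

### API

Orientations are given as [roll, pitch, yaw] about the fixed x, y, z axes, in that order (R = Rz(yaw) Ry(pitch) Rx(roll)).
In Python, from cell import env gives the robot as it stands. The module is installed in compiled form; this text tells all that it offers.
- The arm moves only by the tool move_arm, never from a script. Its argument "steps" is a list of rows, each a list of 2 entries, a list of its own where there are three numbers: the shift along the tool's x, y, z in m, then the turn about the tool's z in rad. A call has 1 to 20 rows; each row is the pose to reach, as a shift and turn from the pose commanded when the call began, along the tool's axes at that moment; what a row does not reach only later rows make up. A row lasts 1/8 s, in which the tool goes at most 62.5 mm and 10.7 degrees, less where a joint would pass 70% of its speed; a pose out of reach is approached as far as the arm can. A call with a gripper value outside its range is refused whole. "hand" is the closure, from -1 (fully open) to 1 (shut), set as the call begins (left out, the last holds). The fingers move at their own pace and stop on an object; "squeeze" is the grip in N (left out, the last holds). Time passes only in rows, so rows that repeat a pose let the fingers close. It gives the time, the measured TCP pose, the force and the opening at its end, in the units of the state.
- env.get_obs(): the state, without advancing time (a new reading comes with each control period).
- env.read_camera(name): name is "scene" or "top" or "wrist"; returns (picture, depth): 480x640x3 uint8, red, green, blue; 480x640 float32, m along the optical axis (not along the pixel's ray), 0 where there is no reading.
- env.calibration(name): a dict with "intrinsics" (3x3 intrinsics, pixels), "position" and "orientation" of the camera in the world; the wrist camera has in their place "mount" (4x4, takes a point from camera to tool coordinates, whose origin is the TCP and whose axes are the flange's). Camera axes: x right, y up, looking along -z (the intrinsics and any distortion apply to the point x, -y, -z); pixel columns grow to the right and rows downward; lengths in m; the calibration is good to about 2 mm. A picture is of the moment at which its call begins: read the wrist's pose just before it. calibration takes no time and is no camera call.
- env.sign_off(): hands the job in, once; it reports no verdict.
Trained networks look in the newest picture that a camera, given by its name, has taken for a name from the list of things; names that differ only in an ending like _2 or _b are one class to them, and where a whole thing is asked for, a point or a joint stands for the part that bears it (a point fixed in the world has none). Each returns a list of dicts, best first, with "conf" (0 to 1); they miss things now and then, are a little off and sometimes report something else, mostly with a low value. They report only what shows in the picture. A call takes as long as a camera call. They do not tell look-alikes from the thing itself.
- env.cut_out(camera, query): "region" (480x640 bool, what is visible of it) and "uv" ([column, row] in pixels, amid what is visible of it).
The state is a dict: "time_s": time; "qpos": joint angles; "joint_velocities": joint speeds; "effort": joint torques, N m; "tool_pos": TCP position; "tool_rot": TCP orientation; "force": force on the tool from outside, world axes, zero at the start; "wrist_torque": the same for the moment, N m; "grip_width": finger opening in m.
Only numpy, scipy, OpenCV 4.12 (cv2) and the standard library are available. Lean on these libraries where they do the work, as an engineer would, in place of code of your own. Each camera call takes 0.05 s, during which the arm holds its last target. There are 200 camera calls.

### The job

Draw the bare aluminium gear with the splined bore up out of its slot in the wooden rack by its edge, slide it over the end of the gearbox's shaft, turn it until the splines mesh and run it home without forcing it. Press it on against the wave-spring washer until the retaining-ring groove is clear in front of the gear, and finish there, still gripping the gear and keeping it pressed, so that I can snap the ring on. Leave the other gear, the sprocket, the wrench and the parts dish where they are.

Things in the scene. Friction and masses are not known exactly. Their poses are not given: they have to be found in the camera images.
- rack: wooden gear rack fixed to the bench, 200 (its x) by 100 by 55 mm high; origin under its centre, z up. Two 12 mm rails along x at y = -33 and +33 have 12.5 mm wide notches, 35 mm deep, at x = -62, 0 and +62: each wheel stands on edge in a pair of notches, bore axis along the rack's x, with 52 mm of free air between wheels
- gear: the gear to fit: bare aluminium, 95 mm outside diameter, 9.5 mm thick, flat faces both alike, about 150 g, in any slot of the rack. Origin at its centre, x along its bore axis, z up as it stands (centre 59 mm, rim top 106 mm above the bench). Bore 24 mm diameter with six slots 7.5 mm wide out to 31 mm diameter, every 60 degrees, the first at +z. Fingers on its faces may reach 25 mm in from the rim
- black_gear: bystander: black plastic gear, 95 mm diameter, 9.5 mm thick, hexagonal bore, standing in another slot; origin at its centre, x along its axis
- red_sprocket: bystander: red sprocket, 81 mm diameter, 9.5 mm thick, hexagonal bore, standing in the remaining slot; origin at its centre, x along its axis
- gearbox: drive gearbox fixed to the bench on a 300 mm frame rail: two aluminium plates 130 mm wide, top edge 140 mm above the bench, black motors behind. Origin on the bench under the outer face of the front plate. Its shaft stands out level from that plate towards the gearbox's -x, axis at y = 0, 110 mm above the bench
- shaft_seat (a point): point on the shaft axis 36 mm out from the plate, at the outer end of the fixed 34 mm diameter spacer sleeve; axes as the gearbox's (-x points out along the shaft). The sprung washer lies outside it; dark retaining-ring groove in the splines 15 to 16.6 mm out from this point
- shaft_tip (a point): point on the shaft axis at its free end, 75 mm out from the plate; axes as the gearbox's. Plain round end 16 mm in diameter, 15 mm long, chamfered; behind it the splines begin 16 mm in from the tip (first 2 mm narrowed). Core 22 mm diameter, six teeth 6 mm wide reaching 29 mm diameter, every 60 degrees; the gear passes within about 4 degrees of true
- shaft (a joint): angle of the shaft (rad): at 0 one spline tooth points straight up; grows counter-clockwise as seen when facing the shaft's free end. The drive holds it stiffly: it yields only to more than about 0.6 N m
- washer (a joint): travel of the brass washer (38 mm diameter) on the wave spring behind the gear (m): 0 = free, outer face 44 mm from the plate; 0.005 = fully compressed, face 39 mm from the plate. The spring pushes out with 5 N at 0, 11 N at 0.003, 15 N at 0.005. The groove is clear of a gear lying against it from 0.0027 on
- wrench: bystander: steel open-ended wrench 160 mm long lying loose on the bench; origin at its middle
- parts_dish: bystander: round steel dish, 80 mm across and 16 mm high, with the retaining ring in it, loose on the bench; origin under its centre
Not all that is in view belongs to the job. What is shaped like the gear but purple or turquoise is not meant.

How it is judged (in metres and radians):
On the way, in this order (a step that is already met when the one before it is completed fails the run):
1. the gear has been drawn up clear of the rack, held in the fingers (height (world z) of gear above 0.107 m and contact force between the fingers and gear above 2 N), for 0.1 s.
2. the gear is on the shaft with its splines meshed, down to the washer (x of gear in the frame of shaft_seat between -0.0142 and 0 m and distance between gear and shaft_seat below 0.0148 m), for 0.1 s.
At the end, for the whole second after the job is handed in: ends holding: gear at rest, square (5 degrees) on the meshed splines, washer pressed in at least 2.7 of its 5 mm so that the ring groove is clear, fingers gripping it with over 5 N; black gear and red sprocket within 15 mm, wrench and dish within 20 mm of where they were (value of joint washer above 0.0027 m and x of gear in the frame of shaft_seat between -0.0105 and -0.006 m and distance between gear and shaft_seat below 0.0112 m and angle between the x axis of gear and the x axis of gearbox, either way round below 0.09 rad and contact force between the fingers and gear above 5 N and linear speed of gear below 0.02 m/s and distance of each of black_gear, red_sprocket from where it was at the start of the episode below 0.015 m and distance of each of wrench, parts_dish from where it was at the start of the episode below 0.02 m); the arm keeps its last pose, push and grip.
It fails at once if the gear is forced against the shaft or gearbox with more than 90 N (contact force between gear and gearbox above 90 N).
It fails at once if the black gear or the red sprocket is pulled out of its slot or knocked about (distance of any of black_gear, red_sprocket from where it was at the start of the episode above 0.025 m).
It fails at once if the wrench or the parts dish is pushed about (distance of any of wrench, parts_dish from where it was at the start of the episode above 0.03 m).
It also fails if it takes over 48 s, if anything falls off the work surface, if the arm or the gripper's body presses on something with over 40 N, if the wrist force passes 120 N, or if a joint passes its speed limit or range.

## Working session

There is one attempt and no reset: what is moved stays moved. The work goes in short steps, Python scripts to look and compute and a tool call to move; the robot and the scene stay as the last step left them, time stands still between calls to the robot, and variables do not carry over. Pictures are saved under pics/ and viewed, about 8 in all and at most 12, crops included, and the job is handed in when it is done.

Besides the shell and the picture viewer there is one more tool, called after ">>>" in YAML: its name, and indented under it one key for each argument. move_arm: Moves the arm, as the interface text tells. Its arguments: {"type":"object","properties":{"steps":{"type":"array"},"hand":{"type":"number"},"squeeze":{"type":"number"}},"required":["steps"]}

```bash
mkdir -p pics && cat > h.py <<'E'
import numpy as np, cv2
from scipy.spatial.transform import Rotation as R
from cell import env
def save(n,img): cv2.imwrite('pics/'+n+'.png',cv2.cvtColor(img,cv2.COLOR_RGB2BGR))
def pose(cam,obs=None):
    c=env.calibration(cam)
    if cam!='wrist':
        o=np.array(c['orientation'],float)
        Rm=o if o.shape==(3,3) else (R.from_euler('xyz',o,degrees=True).as_matrix() if o.size==3 else None)
        return np.array(c['intrinsics']),Rm,np.array(c['position'])
    M=np.array(c['mount']); Rt=R.from_euler('xyz',obs['tool_rot'],degrees=True).as_matrix()
    return np.array(c['intrinsics']),Rt@M[:3,:3],Rt@M[:3,3]+np.array(obs['tool_pos'])
def cloud(d,K,Rm,p):
    v,u=np.mgrid[0:480,0:640]
    P=np.stack([(u-K[0,2])/K[0,0]*d,-(v-K[1,2])/K[1,1]*d,-d],-1)
    return P@Rm.T+p
E
python3 - <<'E'
from h import *
for c in ['scene','top','wrist']: print(c,env.calibration(c))
o=env.get_obs(); print(o)
ims=[]
for c in ['scene','top','wrist']:
    im,d=env.read_camera(c); ims.append(im); np.savez('pics/%s0.npz'%c,im=im,d=d)
    for q in ['gear','black_gear','red_sprocket','rack','gearbox','wrench','parts_dish','shaft_tip']:
        for r in env.cut_out(c,q)[:3]: print(c,q,round(r['conf'],2),np.round(r['uv']),r['region'].sum())
save('a_scene',ims[0]); save('a_top',ims[1])
E
```

```text
scene {'intrinsics': array([[541.04674595,   0.        , 313.94454189],
       [  0.        , 541.04674595, 247.03421063],
       [  0.        ,   0.        ,   1.        ]]), 'position': array([ 1.47509376, -0.3457029 ,  0.75447754]), 'orientation': array([54.82766273,  1.04598155, 74.20854238])}
top {'intrinsics': array([[625.1341543 ,   0.        , 312.37014426],
       [  0.        , 625.1341543 , 239.62197966],
       [  0.        ,   0.        ,   1.        ]]), 'position': array([ 0.42348902, -0.11290314,  1.28951142]), 'orientation': array([ 6.99222340e+00, -6.51985260e-02, -8.84365502e+01])}
wrist {'intrinsics': array([[367.28918096,   0.        , 320.27472748],
       [  0.        , 367.28918096, 238.37940209],
       [  0.        ,   0.        ,   1.        ]]), 'mount': array([[ 5.18478432e-05,  9.69788795e-01,  2.43946083e-01,
         6.55031954e-02],
       [ 9.99998993e-01, -3.96165217e-04,  1.36238629e-03,
        -7.39242047e-04],
       [ 1.41786991e-03,  2.43945766e-01, -9.69787839e-01,
        -1.54091271e-01],
       [ 0.00000000e+00,  0.00000000e+00,  0.0000000
[... 781 characters left out ...]
39.] 464
scene gear 0.79 [236. 280.] 907
scene black_gear 0.92 [253. 261.] 856
scene red_sprocket 0.65 [268. 252.] 498
scene rack 0.87 [255. 296.] 2038
scene gearbox 0.6 [468. 226.] 5246
scene wrench 0.8 [329. 226.] 436
scene parts_dish 0.63 [264. 251.] 419
scene parts_dish 0.58 [384. 317.] 1003
scene shaft_tip 0.74 [469. 230.] 5304
top gear 0.93 [442. 152.] 426
top gear 0.73 [399. 227.] 504
top gear 0.72 [481. 320.] 372
top black_gear 0.92 [372. 250.] 482
top red_sprocket 0.8 [349. 274.] 313
top rack 0.81 [368. 258.] 3151
top gearbox 0.77 [111. 261.] 7399
top wrench 0.64 [262. 344.] 772
top parts_dish 0.71 [260. 167.] 1107
top shaft_tip 0.87 [112. 256.] 7283
wrist gear 0.88 [261.   9.] 1290
```

View pics/a_scene.png

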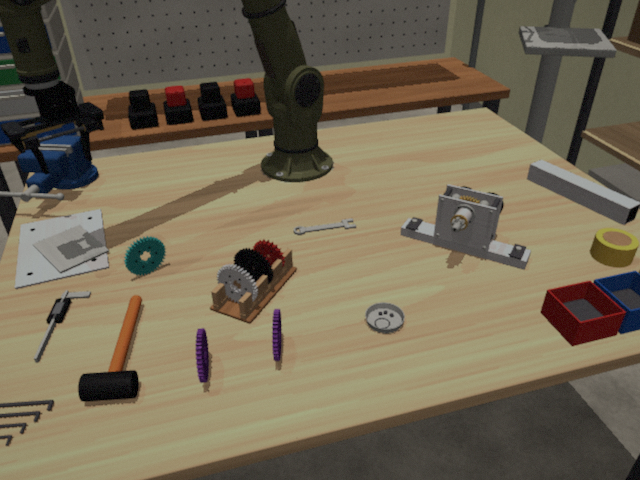

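View pics/a_top.png

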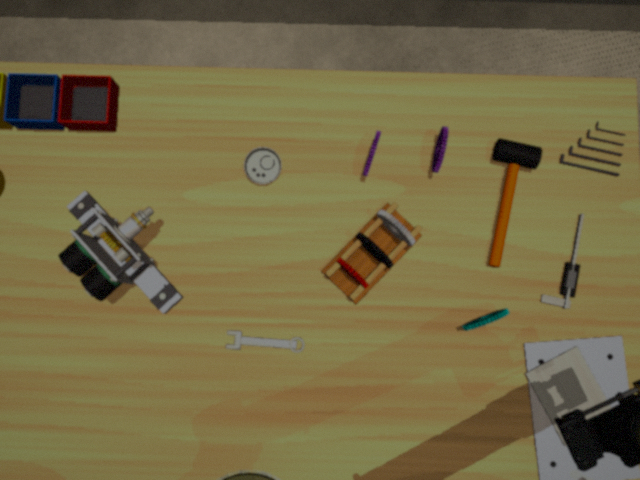

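The scene shows the aluminium gear in the rack's near slot (scene 237,282; top 399,227), then the black gear and the red sprocket. Purple and turquoise decoys stand elsewhere. The gearbox shaft (top 145,213) points to the upper right. Next I measure the poses.

```bash
python3 - <<'E'
from h import *
C={}
for c in ['top','scene']:
    z=np.load('pics/%s0.npz'%c); C[c]=(z['im'],z['d'],cloud(z['d'],*pose(c)))
im,d,P=C['top']
print('bench',P[400,250],P[100,200]); Ps=C['scene'][2]; print('bench scene',Ps[400,400],Ps[200,400])
import itertools
env.read_camera('top')
def reg(q,i=None,near=None):
    rs=env.cut_out('top',q)
    if near is not None: rs=[r for r in rs if np.hypot(*(np.array(r['uv'])-near))<20]
    return rs[0]['region'] if rs else None
def line(X):
    m=X.mean(0); w=np.linalg.svd(X-m)[2][0]; return m,w
rk=reg('rack')
Q=P[rk]; 
r=cv2.minAreaRect(Q[:,:2].astype(np.float32)*1000); print('rack rect',r, np.percentile(Q[:,2],[5,50,95]))
for q,n in [('gear',(399,227)),('black_gear',(372,250)),('red_sprocket',(349,274))]:
    m=reg(q,near=n)
    if m is None: print(q,'none'); continue
    Q=P[m]; zt=np.percentile(Q[:,2],98); t=Q[Q[:,2]>zt-0.02]; mm,w=line(t[:,:2]); print(q,zt,mm,np.degrees(np.arctan2(w[1],w[0])),len(t))
m=reg('gearbox'); Q=P[m]
v,u=np.nonzero(m)
# plates top at 0.14
for lo,hi in [(.133,.147)]:
    t=Q[(Q[:,2]>lo)&(Q[:,2]<hi)]; print('plate top',len(t),cv2.minAreaRect(t[:,:2].astype(np.float32)*1000))
# shaft: z .095-.13 pixels in area around tip
for c in ['top','scene']:
    Pc=C[c][2]
    s=Pc[(Pc[...,2]>.09)&(Pc[...,2]<.131)&(Pc[...,1]<0.40)&(Pc[...,1]>.15)&(Pc[...,0]>.40)&(Pc[...,0]<.6)]
    print(c,len(s)); 
    if len(s)>20:
        mm,w=line(s[:,:2]); print(mm,w,np.degrees(np.arctan2(w[1],w[0])), s.min(0),s.max(0))
big=cv2.resize(im[180:320,50:190],(700,700),interpolation=cv2.INTER_CUBIC)
sc=cv2.resize(C['scene'][0][170:280,390:540],(750,550),interpolation=cv2.INTER_CUBIC); save('c_scene',sc)
np.save('pics/P.npy',P)
dd=[(q,np.median(P[reg(q)],0)) for q in ('wrench','parts_dish') if reg(q) is not None]; print(dd)
E
```

```text
bench [0.25293856 0.0065567  0.00120201] [0.87466414 0.13768052 0.00221604]
bench scene [ 0.92367006 -0.0497473  -0.0017178 ] [2.95766552e-01 2.19064269e-01 2.37866812e-04]
rack rect ((529.3479614257812, -208.92079162597656), (101.34866333007812, 285.8353576660156), 47.72952651977539) [0.0043539  0.0096799  0.05778163]
gear 0.10767250876400491 [ 0.59903787 -0.27135617] 138.03861176277462 219
black_gear 0.10716714740196741 [ 0.5539241  -0.22928526] 139.1603599961405 217
red_sprocket 0.09033951180980951 [ 0.51033735 -0.19060838] -133.3118014426605 173
plate top 1168 ((545.82177734375, 272.9601135253906), (131.71237182617188, 70.08084869384766), 44.5245361328125)
top 2623
[0.52124807 0.28961273] [-0.68170545  0.73162673] 132.97705721688027 [0.44320051 0.20036879 0.09000056] [0.59999157 0.37312384 0.13099342]
scene 1078
[0.55682838 0.25798684] [-0.03494573 -0.99938921] -92.00265080003916 [0.45450234 0.20028497 0.09024101] [0.59997905 0.37312591 0.1309909 ]
[('wrench', array([ 0.36944992, -0.01360632,  0.00741283])), ('parts_dish', array([ 0.73651335, -0.00109756,  0.00484972]))]
```

```bash
cat >> h.py <<'E'
def go(t,yaw=None):
    o=env.get_obs(); Rt=R.from_euler('xyz',o['tool_rot'],degrees=True).as_matrix()
    s=Rt.T@(np.array(t)-o['tool_pos']); y=o['tool_rot'][2]
    print('t',round(o['time_s'],2),'shift',np.round(s,4),'turn',None if yaw is None else round(np.radians(y-yaw),4))
E
python3 - <<'E'
from h import *
P=np.load('pics/P.npy')
go((0.599,-0.271,0.19),47.7)
# shaft from top
ax=np.radians(-45.5); a=np.array([np.cos(ax),np.sin(ax)]); n=np.array([-a[1],a[0]])
c0=np.array([.5703,.248])
rel=P[...,:2]-c0; s=rel@a; l=rel@n
m=(s>.005)&(s<.09)&(abs(l)<.03)&(P[...,2]>.1)
for lo in np.arange(.005,.085,.008):
    k=m&(s>=lo)&(s<lo+.008)
    if k.sum(): print(round(lo,3),k.sum(),np.round([l[k].min(),l[k].max(),np.average(l[k]),P[...,2][k].max()],4))
k=(abs(P[...,2]-.14)<.007)&(abs(l)<.08)&(s>-.1)&(s<.02)
pp=np.c_[s[k],l[k]]; print(np.histogram(pp[:,0],bins=np.arange(-.09,.02,.005)))
f=pp[pp[:,0]>-.006]; print(np.polyfit(f[:,1],f[:,0],1), f[:,1].min(),f[:,1].max(), f[:,0].max())
E
```

```text
t 1.85 shift [ 0.4256 -0.1489  0.0406] turn -0.3907
0.005 79 [-0.0175  0.0164 -0.003   0.1311]
0.013 77 [-0.0168  0.0158 -0.0033  0.1327]
0.021 79 [-0.0174  0.0144 -0.0039  0.1309]
0.029 77 [-0.0179  0.0161 -0.0033  0.1321]
0.037 77 [-0.0199  0.0151 -0.0028  0.133 ]
0.045 64 [-0.0149  0.0116 -0.0021  0.1282]
0.053 45 [-0.0124  0.0091 -0.0017  0.1244]
0.061 34 [-0.0075  0.0066 -0.001   0.1229]
0.069 5 [-0.0039  0.0022 -0.0007  0.1209]
(array([  0,   0,   0,   3,  76, 205,  30,  30,  24,  31,  45, 107, 135,
       126,  59,  47, 204,  52,   1,   0,   0]), array([-9.00000000e-02, -8.50000000e-02, -8.00000000e-02, -7.50000000e-02,
       -7.00000000e-02, -6.50000000e-02, -6.00000000e-02, -5.50000000e-02,
       -5.00000000e-02, -4.50000000e-02, -4.00000000e-02, -3.50000000e-02,
       -3.00000000e-02, -2.50000000e-02, -2.00000000e-02, -1.50000000e-02,
       -1.00000000e-02, -5.00000000e-03,  8.32667268e-17,  5.00000000e-03,
        1.00000000e-02,  1.50000000e-02]))
[ 0.00286322 -0.00429702] -0.06384710521909301 0.060995736687181196 7.559395568424038e-05
```

View pics/c_scene.png

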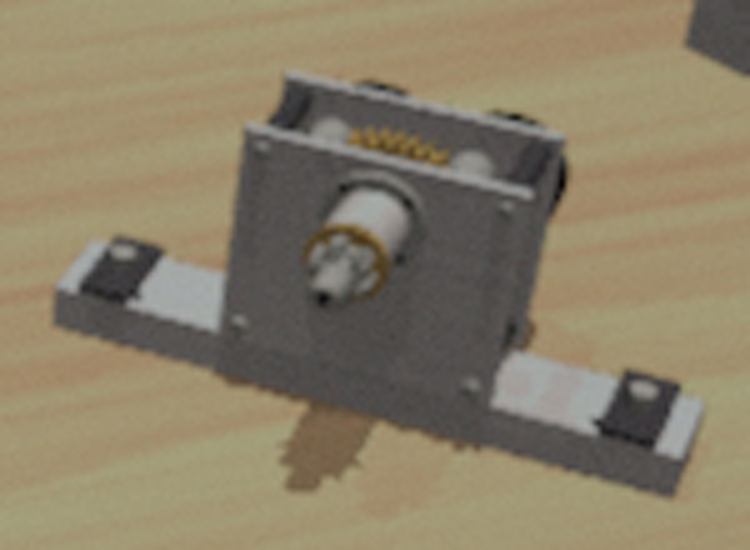

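The crop shows the gearbox with its shaft towards the camera, sleeve, brass washer and spline teeth. The rough shaft pose is in hand, so I move to look at the gear.

>>> move_arm:
  steps:
    - [[0.06,-0.02,0.005],-0.1]
    - [[0.12,-0.04,0.01],-0.2]
    - [[0.18,-0.06,0.02],-0.3]
    - [[0.24,-0.08,0.02],-0.39]
    - [[0.3,-0.1,0.03],-0.39]
    - [[0.35,-0.12,0.035],-0.39]
    - [[0.4,-0.14,0.04],-0.39]
    - [[0.425,-0.149,0.04],-0.39]
    - [[0.425,-0.149,0.04],-0.39]
    - [[0.425,-0.149,0.04],-0.39]
    - [[0.425,-0.149,0.04],-0.39]
  hand: 0

```text
time_s: 3.22
tool_pos: [0.5972, -0.2734, 0.1907]
tool_rot: [180.0, 0.1, 47.5]
force: [0.2, 0.7, -0.2]
grip_width: 0.0435
```

```bash
cat > look.py <<'E'
from h import *
import sys
o=env.get_obs(); im,d=env.read_camera('wrist'); P=cloud(d,*pose('wrist',o)); save(sys.argv[1],im)
np.savez('pics/'+sys.argv[1]+'.npz',im=im,d=d,P=P)
print(o['time_s'],o['tool_pos'],o['tool_rot'],o['grip_width'],o['force'])
E
python3 look.py w1; python3 - <<'E'
from h import *
P=np.load('pics/w1.npz')['P']
print('bench z',np.median(P[...,2]))
for r in env.cut_out('wrist','gear')[:3]:
    m=r['region']; Q=P[m]; zt=np.percentile(Q[:,2],97); t=Q[Q[:,2]>.075]
    if len(t)<30: print(r['conf'],r['uv'],zt);continue
    t=t[np.hypot(*(t[:,:2]-np.median(t[:,:2],0)).T)<.06]
    rc=cv2.minAreaRect(t[:,:2].astype(np.float32)*1000); mm=t[:,:2].mean(0); w=np.linalg.svd(t[:,:2]-mm,full_matrices=False)[2][0]
    print(r['conf'],r['uv'],'ztop',zt,'mean',mm,'dir',np.degrees(np.arctan2(w[1],w[0])),rc,len(t))
E
```

```text
3.225 [ 0.5971719  -0.27344958  0.19065837] [1.79975036e+02 6.77583832e-02 4.74792324e+01] 0.043542961035519745 [ 0.18905404  0.69460358 -0.18011776]
bench z 0.008362549133682673
0.82 [559.9, 171.3] ztop 0.09305288920152133 mean [ 0.76288572 -0.36349514] dir 171.0588909648053 ((765.0145263671875, -365.4402160644531), (10.945460319519043, 74.17726135253906), 79.52682495117188) 2139
0.71 [442.3, 39.2] ztop 0.09399407516614415 mean [ 0.74976459 -0.22669155] dir 163.0068191253546 ((753.450439453125, -227.2452392578125), (9.857020378112793, 74.06232452392578), 73.78465270996094) 2046
0.62 [325.7, 230.7] ztop 0.10571863816605269 mean [ 0.60434477 -0.27083306] dir -132.48103521240813 ((608.12939453125, -266.7169189453125), (107.23888397216797, 9.726347923278809), 47.1351432800293) 1509
```

View pics/w1.png

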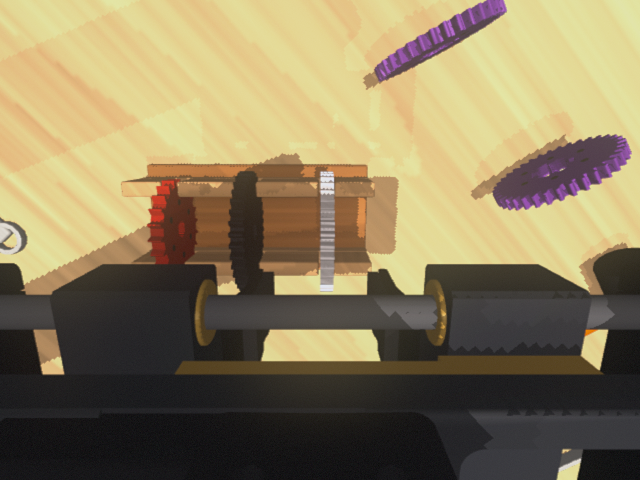

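The wrist view shows the gear edge-on at (326,231) between the opened fingers, with the black gear at 245 and the red sprocket at 170. I now refine its centre.

```bash
python3 - <<'E'
from h import *
from scipy.optimize import least_squares
P=np.load('pics/w1.npz')['P']; o=env.get_obs()
m=[r for r in env.cut_out('wrist','gear') if abs(r['uv'][0]-326)<15][0]['region']
Q=P[m]; ya=np.radians(47.5); e=np.array([np.cos(ya),np.sin(ya)]); n=np.array([np.sin(ya),-np.cos(ya)])
rel=Q[:,:2]-o['tool_pos'][:2]; x=rel@e; y=rel@n; z=Q[:,2]
k=(z>.07)&(abs(y-np.median(y))<.006); x,y,z=x[k],y[k],z[k]
for lo in np.arange(-.03,.06,.01):
    b=(x>=lo)&(x<lo+.01)
    if b.sum(): print(round(lo,3),b.sum(),np.round([np.median(y[b]),y[b].min(),y[b].max(),z[b].max()],4))
r=least_squares(lambda p:np.hypot(x-p[0],z-p[1])-.0465,[0,.059],loss='soft_l1',f_scale=.001); print('centre off x,z',r.x,'y med',np.median(y))
top=np.array([0.599,-.2714])-o['tool_pos'][:2]; print('top est',top@e,top@n)
E
```

```text
-0.03 159 [ 0.0037 -0.0006  0.0082  0.1014]
-0.02 135 [ 0.0036 -0.0013  0.0078  0.1043]
-0.01 184 [ 0.0036 -0.0006  0.0084  0.1069]
0.0 236 [ 0.0041 -0.0006  0.0084  0.1075]
0.01 203 [ 0.0035 -0.0006  0.0084  0.1048]
0.02 224 [ 0.0039 -0.0006  0.0084  0.1012]
0.03 201 [ 0.0036 -0.0006  0.008   0.0953]
0.04 76 [ 0.0038 -0.0006  0.0082  0.0833]
centre off x,z [-0.00135921  0.05706073] y med 0.0036201362741278506
top est 0.0021159022913483337 0.00013176412526104327
```

```bash
python3 -c "
from h import *
go((.5847,.1528,.19),44.5)"
```

```text
t 3.38 shift [ 0.305  -0.2967  0.0005] turn 0.0532
```

>>> move_arm:
  steps:
    - [[0.04,-0.04,0],0.02]
    - [[0.08,-0.08,0],0.04]
    - [[0.12,-0.12,0],0.053]
    - [[0.16,-0.16,0],0.053]
    - [[0.2,-0.2,0],0.053]
    - [[0.24,-0.24,0],0.053]
    - [[0.28,-0.275,0],0.053]
    - [[0.305,-0.297,0.0],0.053]
    - [[0.305,-0.297,0.02],0.053]
    - [[0.305,-0.297,0.045],0.053]
    - [[0.305,-0.297,0.065],0.053]
    - [[0.305,-0.297,0.065],0.053]
    - [[0.305,-0.297,0.065],0.053]

```text
time_s: 5.0
tool_pos: [0.5848, 0.1539, 0.1261]
tool_rot: [180.0, -0.0, 44.6]
force: [0.7, -0.6, 0.6]
grip_width: 0.0428
```

```bash
python3 look.py w2 && python3 - <<'E'
from h import *
z=np.load('pics/w2.npz'); save('w2c',cv2.resize(z['im'][60:300,140:460],(800,600),interpolation=cv2.INTER_CUBIC))
E
```

```text
5.0 [0.58479538 0.15387377 0.12609344] [ 1.79968004e+02 -3.72924291e-02  4.45757976e+01] 0.04282991607799831 [ 0.72760881 -0.55136938  0.60468162]
```

View pics/w2c.png

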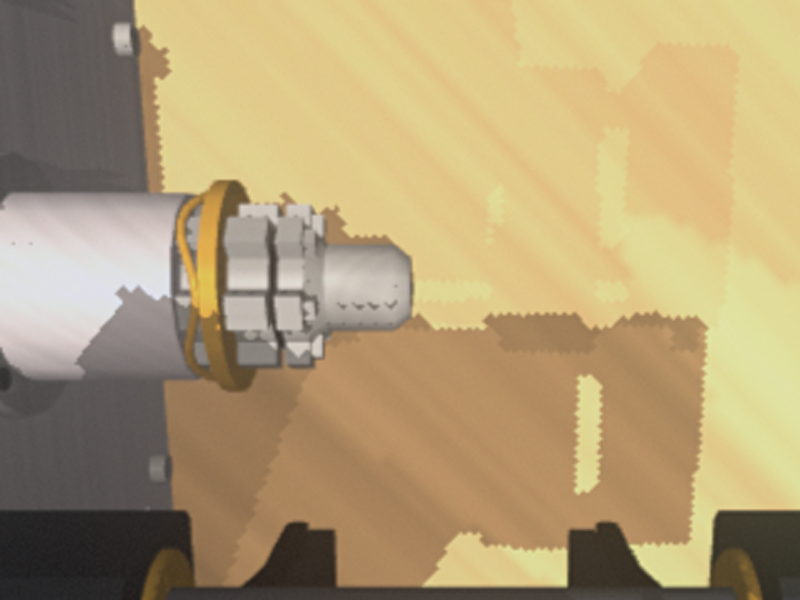

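The crop shows the shaft from above: plain tip at (368,287), two teeth on the visible side at rows about 240 and 312, with the groove at column 270. No tooth is straight up. I fit the axis and the angle from the depth.

```bash
cat > fit.py <<'E'
from h import *
from scipy.optimize import least_squares
import sys
z=np.load('pics/%s.npz'%sys.argv[1]); P=z['P']
c0=np.array([.5703,.248])
def frame(yaw):
    a=np.radians(yaw-90); a=np.array([np.cos(a),np.sin(a)]); return a,np.array([-a[1],a[0]])
yaw=44.5
a,n=frame(yaw); rel=P[...,:2]-c0; s=rel@a; l=rel@n; Z=P[...,2]
m=(s>.0)&(s<.08)&(abs(l)<.03)&(Z>.1)&(Z<.14)
# sleeve + tip axis fit: cylinder radius 17 (s<.03), 8 (s .062-.07)
S,L,H=s[m],l[m],Z[m]
print('s max',np.sort(S[abs(L)<.008])[-5:], 's hist', np.histogram(S,bins=np.arange(.0,.084,.004)))
def res(p):
    o=[]
    for lo,hi,r in [(.005,.03,.017),(.062,.070,.008)]:
        k=(S>lo)&(S<hi)
        o.append((np.hypot(L[k]-p[0]-p[2]*(S[k]-.04),H[k]-p[1])-r)/np.sqrt(k.sum()))
    return np.concatenate(o)
r=least_squares(res,[0,.11,0],loss='soft_l1',f_scale=.001); l0,z0,sl=r.x
print('axis l0,z0,slope deg',l0,z0,np.degrees(sl),'cost',r.cost)
k=(S>.043)&(S<.057); th=np.degrees(np.arctan2(-(L[k]-l0-sl*(S[k]-.04)),H[k]-z0)) ; rad=np.hypot(L[k]-l0-sl*(S[k]-.04),H[k]-z0)
# facing free end = looking along -a ; up z; right = +n? 
for t in range(-90,90,5):
    b=(th>=t)&(th<t+5)
    if b.sum()>2: print(t,b.sum(),np.round(np.median(rad[b])*1000,1),end=' | ')
print()
best=[]
for A in np.arange(-30,30,1):
    d=(th-A+30)%60-30
    tooth=np.abs(rad*np.sin(np.radians(d)))<.003
    best.append((np.mean(np.where(rad>.0115,1,-1)[rad<.0165]*np.where(tooth,1,-1)[rad<.0165]),A))
print(sorted(best)[-5:])
E
python3 fit.py w2
```

```text
s max [0.06873115 0.06875697 0.06875927 0.06876864 0.06877872] s hist (array([ 725,  700,  714,  704,  709,  714,  696,  816,  492, 1148,  606,
        567,  659,  434,  304,  306,  310,   53,    0,    0]), array([0.   , 0.004, 0.008, 0.012, 0.016, 0.02 , 0.024, 0.028, 0.032,
       0.036, 0.04 , 0.044, 0.048, 0.052, 0.056, 0.06 , 0.064, 0.068,
       0.072, 0.076, 0.08 ]))
axis l0,z0,slope deg -0.002640471922828837 0.10929704315384643 -0.2964023066032403 cost 1.0663151611419669e-06
-90 39 12.4 | -85 3 11.2 | -75 10 8.6 | -70 9 8.4 | -65 10 8.5 | -60 24 11.4 | -55 52 14.5 | -50 57 14.6 | -45 71 14.2 | -40 97 12.9 | -35 125 13.1 | -30 72 11.4 | -25 66 11.3 | -20 73 11.0 | -15 75 11.3 | -10 66 11.2 | -5 85 11.6 | 0 98 14.5 | 5 91 14.1 | 10 85 14.4 | 15 71 14.6 | 20 55 14.3 | 25 20 9.6 | 30 41 9.6 | 35 37 10.9 | 40 40 11.0 | 45 34 10.9 | 50 62 11.5 | 55 100 12.7 | 60 55 12.6 | 65 30 12.8 | 70 17 13.0 | 75 6 13.1 | 
[(np.float64(0.08377518557794274), np.int64(16)), (np.float64(0.088016967126193), np.int64(19)), (np.float64(0.08907741251325557), np.int64(10)), (np.float64(0.10180275715800637), np.int64(17)), (np.float64(0.10498409331919406), np.int64(18))]
```

```bash
cat >> fit.py <<'E'
print('fine')
for t in np.arange(-64,32,2):
    b=(th>=t)&(th<t+2)
    if b.sum()>2: print(t,np.round(np.percentile(rad[b],[20,50,80])*1000,1),end=' ')
kk=(S>.048)&(S<.056)&(H-z0>.0); 
E
python3 fit.py w2 | sed -n '/fine/,$p'; python3 -c "
from h import *
go((.5997,-.2764,.19),47.5)"
```

```text
fine
-64 [ 9.   9.6 10.2] -62 [ 8.   8.4 10. ] -60 [10.9 14.6 14.6] -58 [ 8.3 10.6 14.6] -56 [ 8.4 11.4 15.2] -54 [ 9.2 14.6 15.2] -52 [11.1 14.6 15. ] -50 [12.3 14.9 15.6] -48 [12.8 14.6 15. ] -46 [13.4 14.8 15.3] -44 [ 9.1 13.5 15.3] -42 [10.4 14.7 15.3] -40 [11.  12.9 15. ] -38 [ 9.4 12.6 15.4] -36 [10.6 13.4 15.4] -34 [11.1 13.2 15. ] -32 [11.1 12.6 14.2] -30 [ 9.9 11.4 12.6] -28 [ 9.  11.4 12.1] -26 [ 8.6 10.6 11.6] -24 [10.4 11.6 12.3] -22 [ 9.7 11.5 12. ] -20 [ 8.9 11.  11.7] -18 [ 9.7 11.1 11.8] -16 [ 9.2 11.6 11.9] -14 [ 9.1 11.  11.7] -12 [ 9.2 11.1 11.7] -10 [ 9.9 11.2 12. ] -8 [ 9.4 10.9 11.7] -6 [ 8.9 11.  12. ] -4 [11.3 12.3 12.8] -2 [ 9.  12.  13.6] 0 [ 9.5 14.8 15.5] 2 [11.4 14.8 15.5] 4 [ 9.5 13.4 15.3] 6 [10.2 14.1 15.3] 8 [10.7 14.7 15.4] 10 [12.8 15.  15.4] 12 [10.2 13.9 15.6] 14 [ 9.6 14.4 15.3] 16 [12.8 14.5 15.5] 18 [11.4 14.4 15.4] 20 [ 8.5 14.7 15.4] 22 [ 8.7 12.1 14.7] 24 [ 8.2 10.1 11.5] 26 [ 7.8  8.7 11. ] 28 [ 8.2  9.6 10.4] 30 [ 8.1  9.4 10.8] t 5.05 shift [-0.2918  0.317  -0.0636] turn -0.0508
```

>>> move_arm:
  steps:
    - [[0,0.02,-0.04],0]
    - [[-0.04,0.06,-0.064],-0.02]
    - [[-0.08,0.1,-0.064],-0.04]
    - [[-0.12,0.14,-0.064],-0.051]
    - [[-0.16,0.18,-0.064],-0.051]
    - [[-0.2,0.22,-0.064],-0.051]
    - [[-0.24,0.26,-0.064],-0.051]
    - [[-0.27,0.3,-0.064],-0.051]
    - [[-0.292,0.317,-0.064],-0.051]
    - [[-0.292,0.317,-0.064],-0.051]
    - [[-0.292,0.317,-0.064],-0.051]

```text
time_s: 6.42
tool_pos: [0.5998, -0.2749, 0.1903]
tool_rot: [180.0, -0.1, 47.6]
force: [0.1, 0.1, -0.8]
grip_width: 0.0435
```

```bash
python3 -c "
from h import *
go((.5997,-.2764,.092),47.5)"
```

```text
t 6.42 shift [-0.0014  0.0009  0.0983] turn 0.0022
```

>>> move_arm:
  steps:
    - [[-0.001,0.001,0.03],0]
    - [[-0.001,0.001,0.06],0]
    - [[-0.001,0.001,0.085],0]
    - [[-0.001,0.001,0.098],0]
    - [[-0.001,0.001,0.098],0]
    - [[-0.001,0.001,0.098],0]

```text
time_s: 7.18
tool_pos: [0.6002, -0.2777, 0.093]
tool_rot: [179.9, -0.0, 47.6]
force: [0.6, 0.6, 0.8]
grip_width: 0.0434
```

>>> move_arm:
  steps:
    - [[0,0,0],0]
    - [[0,0,0],0]
    - [[0,0,0],0]
    - [[0,0,0],0]
    - [[0,0,0],0]
    - [[0,0,0],0]
  hand: 1
  squeeze: 25

```text
time_s: 7.92
tool_pos: [0.5991, -0.2779, 0.0916]
tool_rot: [-180.0, 0.0, 47.5]
force: [0.9, -0.0, -0.1]
grip_width: 0.0091
```

>>> move_arm:
  steps:
    - [[0,0,-0.01],0]
    - [[0,0,-0.03],0]
    - [[0,0,-0.05],0]
    - [[0,0,-0.08],0]
    - [[0,0,-0.11],0]
    - [[0,0,-0.13],0]
    - [[0,0,-0.13],0]
    - [[0,0,-0.13],0]

```text
time_s: 8.93
tool_pos: [0.5986, -0.2777, 0.2204]
tool_rot: [-179.9, 0.0, 47.5]
force: [0.4, -1.5, -1.7]
grip_width: 0.0094
```

```bash
python3 look.py w3; python3 - <<'E'
from h import *
z=np.load('pics/w3.npz');P=z['P']; o=env.get_obs(); 
save('w3c',cv2.resize(z['im'][100:340,240:400],(400,600),interpolation=cv2.INTER_CUBIC))
Rt=R.from_euler('xyz',o['tool_rot'],degrees=True).as_matrix(); T=(P-o['tool_pos'])@Rt
m=(abs(T[...,1])<.0055)&(T[...,2]>-.02)&(T[...,2]<.07)&(abs(T[...,0])<.06)
t=T[m]; 
for lo in np.arange(-.01,.055,.005):
    b=(t[:,0]>=lo)&(t[:,0]<lo+.005)
    if b.sum(): print(round(lo,3),b.sum(),np.round([np.median(t[b,1]),t[b,2].min()],4))
import numpy as n; print('bystanders', [ (q,[np.round(r['uv']) for r in env.cut_out('wrist',q)[:1]]) for q in ('black_gear','red_sprocket')])
# shaft target: tip s=.0688 in c0 frame, axis l0=-.00264+ -.0052*(s-.04)
c0=n.array([.5703,.248]); ax=n.radians(-45.5); a=n.array([n.cos(ax),n.sin(ax)]); nn=n.array([-a[1],a[0]])
s=.0688+.03; l=-.00264-.0052*(s-.04); c=c0+s*a+l*nn; print(c); go((c[0],c[1],.222),44.2)
E
```

```text
8.925 [ 0.59856366 -0.27766906  0.22041847] [-1.79902322e+02  4.25738460e-02  4.75490322e+01] 0.009423989212729411 [ 0.38167101 -1.52954236 -1.727747  ]
-0.01 5 [ 0.0039 -0.0173]
0.0 4 [-0.0018 -0.0086]
0.005 238 [ 0.0018 -0.0193]
0.01 350 [-0.0007 -0.0156]
0.015 322 [-0.0007 -0.0133]
0.02 199 [-0.0007 -0.0099]
0.025 321 [-0.0007 -0.01  ]
0.03 307 [-0.0007 -0.0057]
0.035 298 [-0.0007  0.0004]
0.04 267 [-0.0007  0.007 ]
0.045 234 [-0.0007  0.0143]
bystanders [('black_gear', [array([248., 219.])]), ('red_sprocket', [array([182., 220.])])]
[0.63744877 0.17546615]
t 9.07 shift [ 0.3606 -0.2771 -0.0017] turn 0.0584
```

View pics/w3.png

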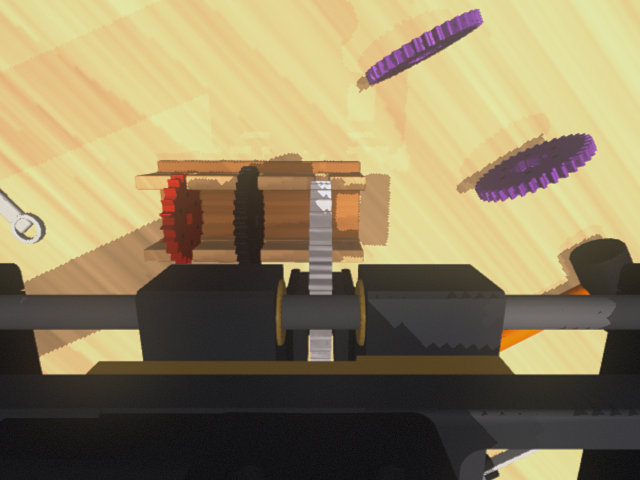

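The gear is held centred and upright, and the rack neighbours have not moved. I carry it to a point 30 mm in front of the shaft tip.

>>> move_arm:
  steps:
    - [[0.04,-0.03,0],0.02]
    - [[0.08,-0.06,0],0.04]
    - [[0.12,-0.09,0],0.058]
    - [[0.16,-0.12,0],0.058]
    - [[0.2,-0.15,0],0.058]
    - [[0.24,-0.18,0],0.058]
    - [[0.28,-0.21,0],0.058]
    - [[0.32,-0.24,0],0.058]
    - [[0.345,-0.262,0],0.058]
    - [[0.36,-0.277,0.02],0.058]
    - [[0.36,-0.277,0.05],0.058]
    - [[0.36,-0.277,0.078],0.058]
    - [[0.36,-0.277,0.078],0.058]
    - [[0.36,-0.277,0.078],0.058]
    - [[0.36,-0.277,0.078],0.058]

```text
time_s: 10.95
tool_pos: [0.6387, 0.175, 0.1452]
tool_rot: [179.9, -0.1, 44.2]
force: [-0.3, 0.1, -0.5]
grip_width: 0.0095
```

```bash
cat > rel.py <<'E'
from h import *
c0=np.array([.5703,.248]); ax=np.radians(-45.8); a=np.array([np.cos(ax),np.sin(ax)]); nn=np.array([-a[1],a[0]])
a0=np.radians(-45.5); A0=np.array([np.cos(a0),np.sin(a0)]); N0=np.array([-A0[1],A0[0]])
tip=c0+.0688*A0+(-.00264-.0052*.0288)*N0
o=env.get_obs(); d=o['tool_pos'][:2]-tip
f=o['force'];print('t',o['time_s'],'TCP from plate mm',round(75+1000*(d@a),1),'lateral(n) mm',round(1000*(d@nn),1),'z',round(o['tool_pos'][2]*1000,1),'yaw',round(o['tool_rot'][2],2),'F axial(out)',round(f[:2]@a,1),'lat',round(f[:2]@nn,1),'z',round(f[2],1),'w',round(o['grip_width'],4),'tq',np.round(o['wrist_torque'],2))
E
python3 rel.py
```

```text
t 10.95 TCP from plate mm 106.2 lateral(n) mm 0.6 z 145.2 yaw 44.21 F axial(out) -0.3 lat -0.1 z -0.5 w 0.0095 tq [-0.04  0.03 -0.  ]
```

>>> move_arm:
  steps:
    - [[-0.0015,0,0.002],0]
    - [[-0.0015,-0.008,0.002],0]
    - [[-0.0015,-0.016,0.002],0]
    - [[-0.0015,-0.024,0.002],0]
    - [[-0.0015,-0.03,0.002],0]
    - [[-0.0015,-0.03,0.002],0]

```text
time_s: 11.7
tool_pos: [0.6154, 0.196, 0.1416]
tool_rot: [-180.0, -0.0, 44.3]
force: [0.6, -0.5, -1.1]
grip_width: 0.0094
```

```bash
python3 rel.py; python3 look.py w4; python3 - <<'E'
from h import *
im,d=env.read_camera('scene'); np.savez('pics/s4.npz',im=im,d=d); w=np.load('pics/w4.npz')['im']
a=cv2.resize(im[170:270,400:520],(480,400),interpolation=cv2.INTER_CUBIC); b=cv2.resize(w[90:350,200:440],(369,400),interpolation=cv2.INTER_CUBIC)
save('m4',np.hstack([a,b[:,:310]]))
E
```

```text
t 11.7 TCP from plate mm 74.9 lateral(n) mm -1.5 z 141.6 yaw 44.29 F axial(out) 0.8 lat 0.1 z -1.1 w 0.0094 tq [ 0.04 -0.08 -0.03]
11.7 [0.6153524  0.1959712  0.14162108] [-1.79997627e+02 -5.38688737e-03  4.42925836e+01] 0.009409101521800283 [ 0.58541561 -0.49958138 -1.05164468]
```

View pics/m4.png

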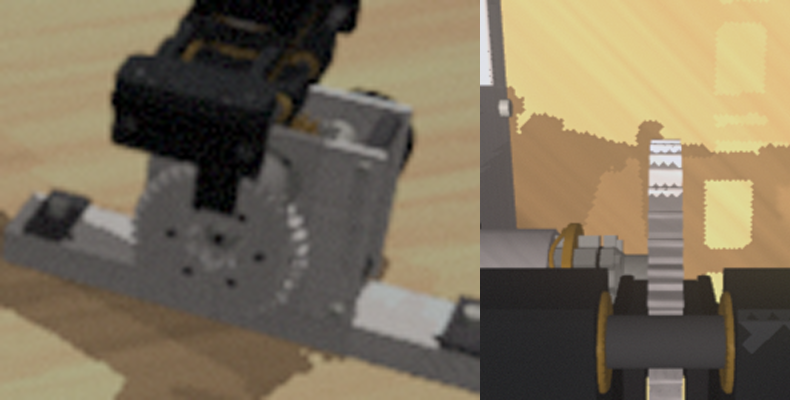

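The gear face is in front of the shaft with the tip 5 mm into the bore and no contact force. I slide further on, then turn the gear by dragging its top sideways with the plain shaft end as the pivot. The shaft is at about +12°.

>>> move_arm:
  steps:
    - [[0.0005,-0.004,0],0]
    - [[0.0005,-0.008,0],0]
    - [[0.0005,-0.008,0],0]
  squeeze: 15

```text
time_s: 12.18
tool_pos: [0.6102, 0.2019, 0.1415]
tool_rot: [-180.0, -0.0, 44.3]
force: [-0.2, 0.6, -1.1]
grip_width: 0.0094
```

```bash
python3 rel.py
```

```text
t 12.175 TCP from plate mm 67.1 lateral(n) mm -1.1 z 141.5 yaw 44.27 F axial(out) -0.6 lat 0.2 z -1.1 w 0.0094 tq [-0.01  0.06 -0.  ]
```

>>> move_arm:
  steps:
    - [[-0.002,0,0],0]
    - [[-0.004,0,0],0]
    - [[-0.0055,0,0],0]
    - [[-0.007,0,0.0002],0]
    - [[-0.0085,0,0.0004],0]
    - [[-0.01,0,0.0006],0]
    - [[-0.0117,0,0.0008],0]
    - [[-0.0117,0,0.0008],0]
    - [[-0.0117,0,0.0008],0]

```text
time_s: 13.3
tool_pos: [0.6039, 0.1948, 0.1413]
tool_rot: [180.0, -0.3, 44.3]
force: [5.8, 2.6, -4.3]
grip_width: 0.0096
```

```bash
python3 rel.py
```

```text
t 13.3 TCP from plate mm 67.8 lateral(n) mm -10.6 z 141.3 yaw 44.25 F axial(out) 2.2 lat 6.0 z -4.3 w 0.0096 tq [ 0.9  -1.33 -0.01]
```

```bash
python3 look.py w5; python3 - <<'E'
from h import *
im,d=env.read_camera('scene'); np.savez('pics/s5.npz',im=im,d=d); s4=np.load('pics/s4.npz')['im']; w5=np.load('pics/w5.npz')['im']; w4=np.load('pics/w4.npz')['im']
f=lambda i:cv2.resize(i[195:245,425:480],(396,360),interpolation=cv2.INTER_CUBIC)
g=lambda i,x:cv2.resize(i[140:320,x-40:x+60],(198,240),interpolation=cv2.INTER_CUBIC)
W=lambda i:cv2.rotate(cv2.resize(i[170:300,270:350],(240,390),interpolation=cv2.INTER_CUBIC),cv2.ROTATE_90_CLOCKWISE)
top=np.hstack([f(s4),f(im)]); bot=np.hstack([W(w4),W(w5)]); bot=np.pad(bot,((0,0),(0,top.shape[1]-bot.shape[1]),(0,0))); save('m5',np.vstack([top,bot]))
E
```

```text
13.3 [0.603869   0.19476068 0.14125055] [179.96055627  -0.30500766  44.25212957] 0.009574434012371218 [ 5.83543253  2.64078045 -4.27953827]
```

View pics/m5.png

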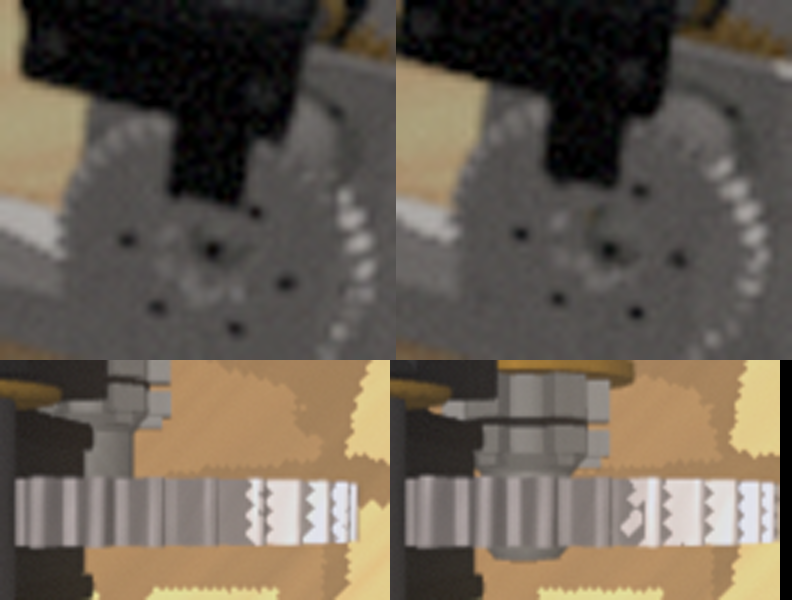

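Holes show up in both scene crops: about (127,240), (287,284), (255,213) before and (521,233), (678,260), (640,191) after. The gear turned counter-clockwise by roughly 7–8°. I measure that by projecting the holes onto the gear plane, then drag further.

>>> move_arm:
  steps:
    - [[-0.0015,0,0.0002],0]
    - [[-0.003,0,0.0005],0]
    - [[-0.003,0,0.0005],0]
    - [[-0.003,0,0.0005],0]

```text
time_s: 13.9
tool_pos: [0.6019, 0.193, 0.1409]
tool_rot: [180.0, -0.3, 44.3]
force: [6.3, 5.1, -3.8]
grip_width: 0.0089
```

```bash
cat > ang.py <<'E'
from h import *
from scipy.optimize import least_squares
K,Rm,p=pose('scene'); ax=np.radians(-45.8); a=np.array([np.cos(ax),np.sin(ax),0]); n=np.array([-a[1],a[0],0]); zz=np.array([0,0,1.])
def measure(im,seeds):
    g=255-cv2.cvtColor(im,cv2.COLOR_RGB2GRAY).astype(float); out=[]
    for u,v in seeds:
        x0,y0=int(round(u)),int(round(v)); 
        for _ in range(2):
            w=g[y0-2:y0+3,x0-2:x0+3]; w=np.clip(w-np.percentile(w,40),0,None); yy,xx=np.mgrid[y0-2:y0+3,x0-2:x0+3]
            c=np.array([(w*xx).sum(),(w*yy).sum()])/w.sum(); x0,y0=np.round(c).astype(int)
        out.append(c)
    o=env.get_obs(); c0=np.array([*o['tool_pos'][:2],.11])+.00475*a   # plane near gear face
    q=[]
    for u,v in out:
        r=Rm@np.array([(u-K[0,2])/K[0,0],-(v-K[1,2])/K[1,1],-1]); X=p+r*((c0-p)@a)/(r@a); q.append([(X-c0)@n,(X-c0)@zz])
    q=np.array(q); base=np.round((np.degrees(np.arctan2(*(q-q.mean(0)).T[::-1])))/60)*60
    def f(P):
        t=np.radians(P[3]+base); return (q-np.c_[P[0]+P[2]*np.cos(t),P[1]+P[2]*np.sin(t)]).ravel()
    b=None
    for s in range(-30,30,10):
        k=least_squares(f,[*q.mean(0),.03,s])
        if b is None or k.cost<b.cost: b=k
    print('centre',np.round(b.x[:2]*1000,1),'r',round(b.x[2]*1000,1),'angle',round(b.x[3]%60,1),'rms mm',round(1000*np.sqrt(2*b.cost/len(q)),2))
S=lambda L,x0=0:[(425+(u-x0)/7.2,195+v/7.2) for u,v in L]
if __name__=='__main__':
    measure(np.load('pics/s4.npz')['im'],S([(127,240),(157,307),(236,328),(287,284),(255,213)]))
    measure(np.load('pics/s5.npz')['im'],S([(125,233),(162,299),(240,313),(282,260),(244,191)]))
    im,d=env.read_camera('scene'); np.savez('pics/s6.npz',im=im)
    measure(im,S([(123,230),(164,296),(242,306),(280,250),(238,183)]))
E
python3 rel.py; python3 ang.py
```

```text
t 13.9 TCP from plate mm 67.6 lateral(n) mm -13.3 z 140.9 yaw 44.26 F axial(out) 0.8 lat 8.1 z -3.8 w 0.0089 tq [ 1.   -1.39 -0.01]
centre [12.1 -5.9] r 24.4 angle 0.7 rms mm 0.6
centre [10.6 -1.3] r 24.2 angle 6.9 rms mm 0.33
centre [10.8 -1.4] r 24.1 angle 10.0 rms mm 0.26
```

>>> move_arm:
  steps:
    - [[-0.0012,0,0.0002],0]
    - [[-0.0024,0,0.0004],0]
    - [[-0.0024,0,0.0004],0]
    - [[0,0,0.0004],0]
    - [[0.0025,0,0.0004],0]
    - [[0.0042,0,0.0004],0]
    - [[0.0042,0,0.0004],0]

```text
time_s: 14.82
tool_pos: [0.6028, 0.1936, 0.1395]
tool_rot: [-180.0, 0.1, 44.2]
force: [0.2, -0.2, -1.5]
grip_width: 0.0091
```

```bash
python3 rel.py; python3 - <<'E'
from ang import *
o=env.get_obs();im,d=env.read_camera('scene'); np.savez('pics/s7.npz',im=im)
P=[(123,230),(164,296),(242,306),(280,250),(238,183)]
for dx in (0,7,14): measure(im,S([(u+dx,v) for u,v in P]))
E
```

```text
t 14.825 TCP from plate mm 67.8 lateral(n) mm -12.2 z 139.5 yaw 44.21 F axial(out) 0.3 lat 0.0 z -1.5 w 0.0091 tq [ 0.03 -0.06 -0.02]
centre [12.5 -2.4] r 24.0 angle 11.6 rms mm 0.32
centre [12.5 -2.4] r 24.0 angle 11.6 rms mm 0.32
centre [12.4 -2.3] r 24.0 angle 11.7 rms mm 0.3
```

```bash
python3 look.py w8; cat > rim.py <<'E'
from h import *
from scipy.optimize import least_squares
import sys
def rim(name,pos,rot):
    z=np.load('pics/%s.npz'%name);P=z['P']
    Rt=R.from_euler('xyz',rot,degrees=True).as_matrix(); T=(P-np.array(pos))@Rt
    m=(abs(T[...,1]+.0005)<.0035)&(T[...,2]>-.02)&(T[...,2]<.06)&(T[...,0]>.0)&(T[...,0]<.07)
    x,h=T[m][:,0],T[m][:,2]
    k=(np.hypot(x-.002,h-.033)<.052)&(np.hypot(x-.002,h-.033)>.040)
    x,h=x[k],h[k]
    # keep outer envelope
    for R0 in (.0475,):
        w=lambda p:(lambda e:np.where(e>0,e*3,e*.6))(np.hypot(x-p[0],h-p[1])-R0)
        r=least_squares(w,[.0,.033],loss='soft_l1',f_scale=.0005); print(name,len(x),'centre tool x,z mm',np.round(r.x*1000,1), 'range x',x.min(),x.max())
rim('w3',[ 0.59856366,-0.27766906,0.22041847],[-179.902322,.042574,47.549])
rim('w4',[0.6153524,0.1959712,0.14162108],[-179.9976,-.0054,44.2926])
o=env.get_obs(); rim(sys.argv[1],o['tool_pos'],o['tool_rot'])
E
python3 rim.py w8; sed -i 's/(.062,.070,.008)/(.062,.061,.008)/' fit.py; python3 fit.py w8 | head -4
```

```text
14.875 [0.6028098  0.19357593 0.13952671] [-1.79992266e+02  6.06080181e-02  4.42110242e+01] 0.008967814597545202 [ 0.17790031  0.55562284 -1.3999705 ]
w3 1848 centre tool x,z mm [ 1.5 33.2] range x 0.004663360478203411 0.048897516195938136
w4 1842 centre tool x,z mm [ 1.4 33.2] range x 0.004444155948755475 0.04888396551288607
w8 1382 centre tool x,z mm [ 6.5 31.8] range x 0.00478087204087887 0.04783731261580064
s max [0.07378795 0.07397537 0.07398501 0.07414964 0.07420036] s hist (array([371, 349, 372, 366, 361, 362, 367, 382, 307, 467, 390, 375, 439,
       244,  91, 103, 135,  80,  30,   0]), array([0.   , 0.004, 0.008, 0.012, 0.016, 0.02 , 0.024, 0.028, 0.032,
       0.036, 0.04 , 0.044, 0.048, 0.052, 0.056, 0.06 , 0.064, 0.068,
       0.072, 0.076, 0.08 ]))
```

```bash
sed -i 's/def rim(name,pos,rot):/def rim(name,pos,rot,c=(.002,.033)):/; s/x-.002,h-.033/x-c[0],h-c[1]/g; s/,\[.0,.033\],loss/,c,loss/; s/    print(name/print(name/' rim.py && cat >> rim.py <<'E'
for c in [(.008,.032),(.009,.032),(.011,.031)]: rim(sys.argv[1],o['tool_pos'],o['tool_rot'],c)
E
python3 rim.py w8; python3 fit.py w8 | grep -E 'axis|np.float'
```

```text
w3 1848 centre tool x,z mm [ 1.5 33.2] range x 0.004663360478203411 0.048897516195938136
w4 1842 centre tool x,z mm [ 1.4 33.2] range x 0.004444155948755475 0.04888396551288607
w8 1382 centre tool x,z mm [ 6.5 31.8] range x 0.00478087204087887 0.04783731261580064
w8 2216 centre tool x,z mm [11.1 32.6] range x 0.00478087204087887 0.0587126982394014
w8 2216 centre tool x,z mm [11.1 32.6] range x 0.00478087204087887 0.0587126982394014
w8 2136 centre tool x,z mm [11.1 32.5] range x 0.0048476334123705505 0.0587126982394014
axis l0,z0,slope deg -0.0032869919733015344 0.10970424590284257 -1.2761594793648863 cost 3.1862093570094685e-07
[(np.float64(0.10390848427073403), np.int64(15)), (np.float64(0.10581506196377502), np.int64(16)), (np.float64(0.111534795042898), np.int64(19)), (np.float64(0.11534795042897998), np.int64(17)), (np.float64(0.12106768350810296), np.int64(18))]
```

>>> move_arm:
  steps:
    - [[0.0011,0,-0.0025],0]
    - [[0.0011,0,-0.0025],0]
    - [[0.0011,-0.002,-0.0025],0]
    - [[0.0011,-0.004,-0.0025],0]
    - [[0.0011,-0.006,-0.0025],0]
    - [[0.0011,-0.008,-0.0025],0]
    - [[0.0011,-0.008,-0.0025],0]
    - [[0.0011,-0.008,-0.0025],0]

```text
time_s: 15.92
tool_pos: [0.5983, 0.2004, 0.1423]
tool_rot: [180.0, 0.0, 44.2]
force: [0.0, 0.3, -2.2]
grip_width: 0.0095
```

```bash
python3 rel.py
```

```text
t 15.925 TCP from plate mm 59.8 lateral(n) mm -10.7 z 142.3 yaw 44.22 F axial(out) -0.2 lat 0.2 z -2.2 w 0.0095 tq [ 0.01 -0.04  0.  ]
```

No force at 59.8 mm, so it is likely meshed. I carry on gently.

>>> move_arm:
  steps:
    - [[0,-0.002,0],0]
    - [[0,-0.004,0],0]
    - [[0,-0.006,0],0]
    - [[0,-0.008,0],0]
    - [[0,-0.008,0],0]

```text
time_s: 16.55
tool_pos: [0.5926, 0.2064, 0.1424]
tool_rot: [180.0, -0.0, 44.2]
force: [0.2, -0.5, -1.6]
grip_width: 0.0092
```

```bash
python3 rel.py; python3 look.py w9; python3 - <<'E'
from h import *
z=np.load('pics/w9.npz'); save('w9c',cv2.resize(z['im'][120:320,200:420],(660,600),interpolation=cv2.INTER_CUBIC))
E
```

```text
t 16.55 TCP from plate mm 51.5 lateral(n) mm -10.6 z 142.4 yaw 44.24 F axial(out) 0.4 lat -0.2 z -1.6 w 0.0092 tq [-0.04  0.    0.03]
16.55 [0.59255607 0.20640827 0.14236374] [ 1.79997959e+02 -1.01366003e-04  4.42449488e+01] 0.009171544827573798 [ 0.16371434 -0.4512906  -1.61559082]
```

View pics/w9c.png

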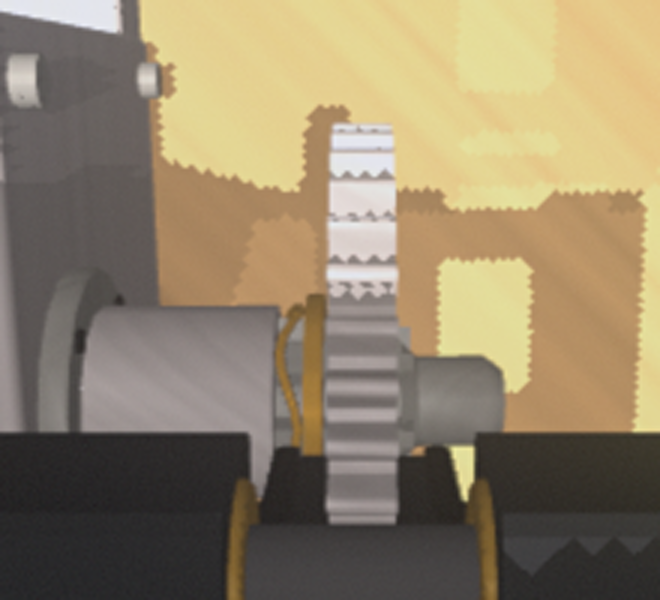

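The picture shows the gear meshed on the splines (330–400), lying just short of the brass washer (315) with the spring behind it still relaxed. Now I press against the spring.

>>> move_arm:
  steps:
    - [[0,0,0],0]
    - [[0,-0.001,0],0]
    - [[0,-0.002,0],0]
    - [[0,-0.003,0],0]
    - [[0,-0.004,0],0]
    - [[0,-0.005,0],0]
    - [[0,-0.006,0],0]
    - [[0,-0.006,0],0]
    - [[0,-0.006,0],0]
    - [[0,-0.006,0],0]
  squeeze: 40

```text
time_s: 17.85
tool_pos: [0.5905, 0.2082, 0.1424]
tool_rot: [179.8, -0.0, 44.1]
force: [5.8, -3.1, -2.9]
grip_width: 0.009
```

```bash
python3 rel.py
```

```text
t 17.85 TCP from plate mm 48.8 lateral(n) mm -10.8 z 142.4 yaw 44.11 F axial(out) 6.3 lat 2.0 z -2.9 w 0.009 tq [-0.99 -1.32  0.  ]
```

>>> move_arm:
  steps:
    - [[0,-0.001,0],0]
    - [[0,-0.002,0],0]
    - [[0,-0.003,0],0]
    - [[0,-0.004,0],0]
    - [[0,-0.005,0],0]
    - [[0,-0.005,0],0]
    - [[0,-0.005,0],0]

```text
time_s: 18.73
tool_pos: [0.5889, 0.2098, 0.1425]
tool_rot: [179.6, -0.1, 44.0]
force: [8.1, -6.5, -4.0]
grip_width: 0.0089
```

```bash
python3 rel.py
```

```text
t 18.725 TCP from plate mm 46.5 lateral(n) mm -10.9 z 142.5 yaw 44.01 F axial(out) 10.3 lat 1.3 z -4.0 w 0.0089 tq [-1.54 -2.06  0.01]
```

>>> move_arm:
  steps:
    - [[0,-0.001,0],0]
    - [[0,-0.002,0],0]
    - [[0,-0.003,0],0]
    - [[0,-0.003,0],0]
    - [[0,-0.003,0],0]
    - [[0,-0.003,0],0]

```text
time_s: 19.48
tool_pos: [0.5879, 0.2107, 0.1426]
tool_rot: [179.5, -0.1, 43.9]
force: [11.1, -7.6, -4.7]
grip_width: 0.009
```

```bash
python3 rel.py; python3 look.py w10; python3 rel.py; python3 - <<'E'
from h import *
z=np.load('pics/w10.npz'); save('w10c',cv2.resize(z['im'][180:280,230:390],(800,500),interpolation=cv2.INTER_CUBIC))
P=z['P']
# gear axial/tilt: side strip rows -> axial extents of gear vs lateral position
ax=np.radians(-45.8); a=np.array([np.cos(ax),np.sin(ax)]);n=np.array([-a[1],a[0]]); o=env.get_obs()
rel=P[...,:2]-o['tool_pos'][:2]; s=rel@a; l=rel@n; Z=P[...,2]
for lo,hi in [(.02,.03),(.03,.04),(.04,.05),(.05,.06)]:
    k=(l>lo)&(l<hi)&(abs(s)<.007)&(Z>.1); print(lo,k.sum(),np.round(np.percentile(s[k],[5,50,95])*1000,1),np.round(np.median(Z[k])*1000))
E
```

```text
t 19.475 TCP from plate mm 45.2 lateral(n) mm -11.0 z 142.6 yaw 43.94 F axial(out) 13.2 lat 2.7 z -4.7 w 0.009 tq [-1.94 -2.72 -0.01]
19.475 [0.58787555 0.21072457 0.14257836] [ 1.79469317e+02 -1.23744545e-01  4.39441346e+01] 0.008979440311642883 [11.14306685 -7.6262525  -4.74194932]
t 19.525 TCP from plate mm 45.1 lateral(n) mm -11.0 z 142.6 yaw 43.95 F axial(out) 12.6 lat 2.4 z -4.8 w 0.0094 tq [-1.89 -2.67  0.01]
0.02 9688 [-6.3 -0.   6.4] 244.0
0.03 1736 [-5.9 -0.2  6.8] 220.0
0.04 621 [-4.9 -0.6  3.6] 141.0
0.05 483 [-4.8 -0.4  3.9] 128.0
```

View pics/w10c.png

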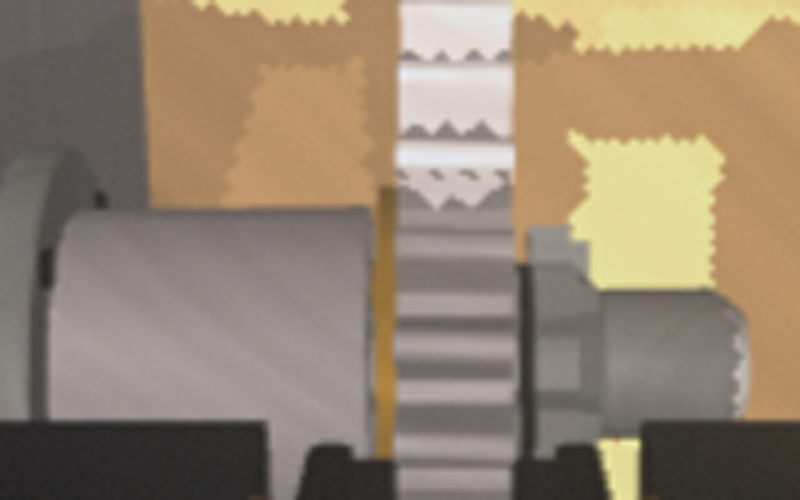

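The dark groove (column 525) shows clear in front of the gear, with the washer pushed close to the sleeve. I add a small margin, let it settle, and check.

>>> move_arm:
  steps:
    - [[0,-0.001,0],0]
    - [[0,-0.0015,0],0]
    - [[0,-0.0015,0],0]
    - [[0,-0.0015,0],0]
    - [[0,-0.0015,0],0]
    - [[0,-0.0015,0],0]
    - [[0,-0.0015,0],0]
    - [[0,-0.0015,0],0]

```text
time_s: 20.52
tool_pos: [0.5874, 0.2112, 0.1426]
tool_rot: [179.4, -0.1, 43.9]
force: [11.0, -7.5, -5.5]
grip_width: 0.0092
```

```bash
python3 rel.py; python3 - <<'E'
from h import *
im,d=env.read_camera('top'); P=cloud(d,*pose('top')); P0=np.load('pics/P.npy')
for q in ('black_gear','red_sprocket','wrench','parts_dish'):
    for r in env.cut_out('top',q)[:1]: print(q,round(r['conf'],2),np.round(r['uv'],0),np.round(np.median(P[r['region']],0),3))
E
python3 rel.py
```

```text
t 20.525 TCP from plate mm 44.5 lateral(n) mm -11.0 z 142.6 yaw 43.92 F axial(out) 13.0 lat 2.7 z -5.5 w 0.0092 tq [-2.15 -2.95 -0.09]
black_gear 0.62 [372. 249.] [ 0.556 -0.231  0.085]
red_sprocket 0.65 [351. 274.] [ 0.509 -0.191  0.073]
wrench 0.98 [259. 346.] [ 0.369 -0.008  0.007]
parts_dish 0.88 [260. 167.] [ 0.736 -0.     0.005]
t 20.775 TCP from plate mm 44.5 lateral(n) mm -11.0 z 142.6 yaw 43.91 F axial(out) 14.2 lat 3.1 z -5.1 w 0.0091 tq [-2.07 -2.91 -0.04]
```

Steady at 13–14 N of axial push, which is about 4 mm of washer travel. The bystanders are in place, so I hand in.

```bash
python3 -c "
from h import *
print(env.sign_off())"; python3 rel.py
```

```text
the job is handed in; nothing more can be done
None
the job is handed in; nothing more can be done
```

The aluminium gear is on the shaft with its splines meshed. It is pressed against the wave-spring washer and still gripped, so you can snap the ring on. I handed in at about 21 s; `sign_off` gives no verdict.

**What I did**
- I gripped the gear by its top edge, drew it out of the rack and slid it onto the plain shaft end.
- The spline teeth measured about +12°. I turned the gear about 11° to match, by dragging its top sideways against the shaft end.
- It then ran onto the splines with almost no force, so nothing was forced.

**Last checks**
- **Push:** the axial push is steady at 13–14 N, which means about 4 mm of washer travel from the spring figures. That is inferred, because I could not read the washer joint.
- **Position:** the tool stands 44.5 mm from the plate, good to about 2 mm. In the picture before a last small 1.5 mm push, the groove was clear in front of the gear.
- **Grip:** set to 40 N, with the fingers 9.1 mm apart on the gear.
- **Squareness:** the tool is within 1° of level and square to the shaft. I did not measure the gear's own angle separately.
- **Bystanders:** the black gear, sprocket and dish are within about 3 mm of where they were by the top camera. The wrench reading differed by about 6 mm. Nothing went near it, so I put that down to detection noise.

**One disagreement:** a rough score fit put the shaft at about 18° against 12° from the tooth edges. I used 12°, and the easy meshing bore that out.

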